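# Hold a laptop drive in the inspection box under the magnifier

## Task

We want to look over this laptop drive in the dust-guarded inspection box. First swing the magnifier on its stiff arm until its lens stands squarely in front of the box's window and stays there; then lift the drive out of its stand, keep it upright as it stands, and lower it through the narrow slot in the box's top until about half of its height is inside. Finish while still holding it like that in the gripper, hanging freely without resting or jamming on the box, with the mouse, screwdriver, screw tin and memory module left where they are.

Things in the scene. Friction and masses are not known exactly. Their poses are not given: they have to be found in the camera images.
- slot (a point): Centre of the slot's mouth, on the aluminium top (10 mm thick) of the inspection box, 110 mm above the table. The slot goes straight down, is 74 mm long (this frame's x) and 11.5 mm wide (y), with 2 mm chamfers at the mouth; z is up. Below it the box is empty down to 102 mm under the mouth. The window is on the -y side.
- magnifier (a joint): Swing of the magnifier arm, rad. 0: lens squarely in front of the window, 60 mm off that wall, arm parallel to it. Grows as the arm swings away, anticlockwise from above; starts at 0.6 to 1.3, range -0.3 to 1.6. No stop at 0: friction (0.5 N m, about 4 N at the knob) holds it where it is left.
- knob (a point): Middle, 135 mm above the table, of the upright round black knob (diameter 18, from 113 to 155 mm above the table) on top of the magnifier's rim. The lens is an upright disc 92 mm across, centred 70 mm above the table. Pinch or push the knob to swing the arm: it moves on a circle of radius 120 mm about hinge.
- hinge (a point): Point on the magnifier's upright hinge axis at the knob's height (the hinge post reaches only 92 mm up). The knob lies 120 mm from it along this frame's -x; this frame turns with the arm and is parallel to the slot's frame at joint value 0.
- drive_center (a point): Centre of the loose laptop drive, a flat aluminium box 70 mm wide (this frame's x), 9.5 thick (y), 100 tall (z, up), 80 to 150 g, standing connector end down in the stand, its lower end 8 mm above the table. Grip it across its thickness with the fingertips in its top 40 mm, so that half can go into the slot. Either face may look to the window.
- inspection_box: Fixed grey box with aluminium top, 130 (x) x 110 (y) mm, top 110 mm above the table, with a clear window 90 x 62 mm in its -y wall; origin on the table under the slot centre. It and the magnifier post stand on one grey plate 8 mm thick, reaching from -90 to 180 mm in x and -180 to 65 mm in y.
- stand: Grey plastic drive stand, 100 x 70 mm, fixed; origin under its centre, x along the groove. Walls 26 mm above the table hold the drive's lowest 18 mm with about 1 mm of play on each side; the drive lifts straight out.
- mouse: Black computer mouse, 100 x 58 x 30 mm, bystander; origin under its centre.
- screwdriver: Grey screwdriver, 170 mm long, lying, bystander; origin under its middle.
- screw_tin: Open two-part steel tin, 90 x 70 x 25 mm, bystander; origin under its centre.
- memory_module: Green memory module, 68 x 30 x 4 mm, lying flat, bystander; origin under its centre.
Things that resemble listed ones, but are neither listed nor needed, are in the scene too. Leave any brown or purple look-alike of the part that bears drive_center alone.

How it is judged:
On the way, in this order (a step that is already met when the one before it is completed fails the run):
1. the magnifier's lens stands squarely in front of the window (within 0.15 rad) and stays (value of joint magnifier between -0.15 and 0.15 rad and velocity of joint magnifier between -0.05 and 0.05 rad/s), for 0.3 s.
2. the drive is lifted out of its stand and carried upright (height (world z) of drive_center above 0.1 m and angle between drive_center's own z axis and vertical below 0.3 rad and contact force between the fingers and drive above 1 N), for 0.2 s.
3. the drive is through the slot, about half inside (z of drive_center in the frame of slot between -0.02 and 0.02 m and horizontal distance between drive_center and slot below 0.006 m and angle between drive_center's own z axis and vertical below 0.1 rad and angle between the x axis of drive_center and the x axis of slot, either way round below 0.1 rad), for 0.2 s.
At the end, for the whole second after the job is handed in: Drive held by the gripper at rest, upright within 0.1 rad, 30 to 70 mm of it inside the slot, within 6 mm and 0.1 rad of the slot, pressing on the box under 10 N; magnifier within 0.15 rad of square to the window; bystanders moved under 30 mm (all of step 3 and value of joint magnifier between -0.15 and 0.15 rad and contact force between the fingers and drive above 1 N and contact force between drive and inspection_box below 10 N and linear speed of drive below 0.02 m/s and distance of each of mouse, screwdriver, screw_tin, memory_module from where it was at the start of the episode below 0.03 m); the arm keeps its last pose, push and grip.
It fails at once if a bystander (mouse, screwdriver, screw tin, memory module) is shifted by more than 30 mm (distance of any of mouse, screwdriver, screw_tin, memory_module from where it was at the start of the episode above 0.03 m).
It also fails if it takes over 61 s, if anything falls off the work surface, if the arm or the gripper's body presses on something with over 40 N, if the wrist force passes 120 N, or if a joint passes its speed limit or range.

## Robot

A 7-joint arm with a two-finger parallel gripper is mounted at the origin on the work surface. World frame = base frame: x ahead of the robot, y to its left, z up, the work surface at z = 0. Lengths are in m, angles in rad, forces in N, time in s.
With the tool pointing down it reaches from about 0.4 to 0.85 m from the base axis. Payload 10.4 kg.
Tool frame: the origin (TCP) lies at the very end of the fingers, on their centre line; the grasp point (between the pads) lies 19 mm behind it; z points along the fingers, y is the direction in which the jaws open and shut (so a half turn about z gives the same grasp; the last joint's range is limited). The gripper opens to 87 mm and grips with 3 to 60 N. Pads are 19 mm wide; open, the fingers measure 117 mm over their backs; the gripper's body (75 mm by 190 mm) begins 51 mm behind the grasp point.
Start: joints at [1.294, 0.332, -0.065, 1.46, 0.022, 1.35, -0.088], TCP at [0.157, -0.605, 0.223] pointing down, gripper open.
Joint ranges: [-2.6, 2.6], [-0.5, 2.12], [-1.47, 1.34], [0.16, 2.42], [-1.27, 4.41], [0.06, 2.06], [-2.6, 2.6]. Speed limits (rad/s): [2.22, 2.22, 2.79, 2.79, 3.14, 3.14, 3.14].

## Interface

Orientations are given as a unit quaternion [x, y, z, w].
In Python, from bench import read_state, camera, close_job gives the robot as it stands.
- The arm moves only by the shell command python3 -m inch 'ROWS' [OPENING] [FORCE]. ROWS is JSON, a list of rows, each a list of 6 numbers: the shift along the tool's x, y, z as a fraction of full scale, then the turn, a rotation vector about the tool's x, y, z as a fraction of full scale. In form: [[tx, ty, tz, ax, ay, az], ...]. A call has 1 to 5 rows; each row shifts and turns the commanded pose from where the row before left it, along the tool's axes as they then stand; what a row does not reach is not made up. Full scale, the value 1, is 0.04 m for a shift and 120 degrees for a turn. A row lasts 1/8 s, in which the tool goes at most 62.5 mm and 10.7 degrees, less where a joint would pass 70% of its speed; a pose out of reach is approached as far as the arm can. A call with a number of a shift or a turn outside -1 to 1 is refused whole. A call with a gripper value outside its range is refused whole. OPENING is the opening, from -1 (shut) to 1 (fully open), so that 0 is half open, set as the call begins (- or left out, the last holds). The fingers move at their own pace and stop on an object; FORCE is the grip in N (left out, the last holds). Time passes only in rows, so rows that do not move let the fingers close. It gives the time, the measured TCP pose, the force and the opening at its end, in the units of the state.
- read_state(): the state, without advancing time (a new reading comes with each control period).
- camera(name): name is "side" or "top" or "wrist"; returns a dict with "img" (400x640x3 uint8, red, green, blue), "depth" (400x640 float32, m along the optical axis (not along the pixel's ray), 0 where there is no reading), "fx", "fy", "cx", "cy" (pixels), "position" and "orientation" of the camera in the world; the wrist camera has in their place "tool_from_camera" (4x4, takes a point from camera to tool coordinates, whose origin is the TCP and whose axes are the flange's). Camera axes: x right, y down, z forward; pixel columns grow to the right and rows downward; lengths in m; the calibration is good to about 2 mm. A picture is of the moment at which its call begins: read the wrist's pose just before it.
- close_job(): hands the job in, once; it reports no verdict.
The state is a dict: "time": time; "joint_positions": joint angles; "joint_vel": joint speeds; "joint_torque": joint torques, N m; "ee_pos": TCP position; "eef_rot": TCP orientation; "ft_force": force on the tool from outside, world axes, zero at the start; "torque": the same for the moment, N m; "width": finger opening in m.
Only numpy, scipy, OpenCV 4.12 (cv2) and the standard library are available. Lean on these libraries where they do the work, as an engineer would, in place of code of your own. Each camera call takes 0.05 s, during which the arm holds its last target.

## Working session

There is one attempt and no reset: what is moved stays moved. The work goes in short steps, Python scripts to look and compute and a shell command to move; the robot and the scene stay as the last step left them, time stands still between calls to the robot, and variables do not carry over. Pictures are saved under pics/ and viewed, and the job is handed in when it is done.

```bash
ls; mkdir -p pics
python3 - <<'E'
from bench import read_state,camera
import cv2,numpy as np,pickle
s=read_state(); print({k:np.round(v,3).tolist() for k,v in s.items()})
for n in("side","top","wrist"):
    c=camera(n); cv2.imwrite(f"pics/{n}0.png",c["img"][:,:,::-1]); pickle.dump(c,open(f"pics/{n}0.pkl","wb"))
    print(n,{k:np.round(v,3).tolist() for k,v in c.items() if k not in("img","depth")})
E
```

```text
pics
{'time': 0.0, 'joint_positions': [1.294, 0.333, -0.065, 1.461, 0.022, 1.35, -0.089], 'joint_vel': [-0.0, 0.001, 0.001, -0.0, 0.0, 0.0, -0.0], 'joint_torque': [-0.001, -62.326, 0.024, -38.99, -0.061, 0.04, 0.0], 'ee_pos': [0.157, -0.605, 0.222], 'eef_rot': [0.992, 0.127, -0.0, -0.001], 'ft_force': [-0.751, -0.177, 0.273], 'torque': [-0.015, -0.01, -0.037], 'width': 0.087}
side {'fx': 417.692, 'fy': 417.692, 'cx': 321.815, 'cy': 197.547, 'position': [0.046, 0.886, 0.764], 'orientation': [-0.218, 0.851, -0.464, 0.112]}
top {'fx': 416.617, 'fy': 416.617, 'cx': 316.243, 'cy': 198.586, 'position': [0.312, -0.02, 1.144], 'orientation': [-0.689, 0.717, -0.074, 0.073]}
wrist {'fx': 329.739, 'fy': 329.739, 'cx': 316.202, 'cy': 206.209, 'tool_from_camera': [[-0.0, -0.955, -0.297, 0.082], [1.0, -0.0, 0.001, 0.001], [-0.001, -0.297, 0.955, -0.163], [0.0, 0.0, 0.0, 1.0]]}
```

View pics/top0.png

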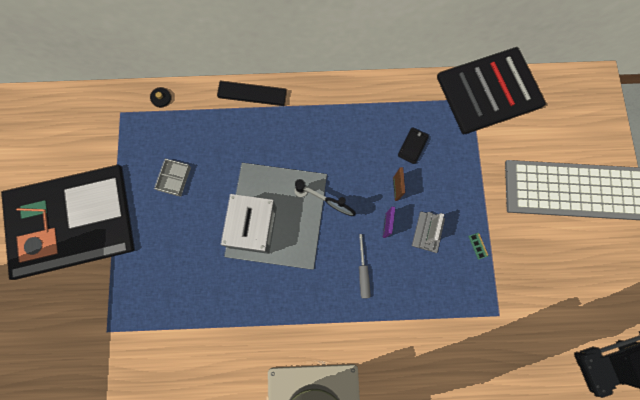

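View pics/side0.png

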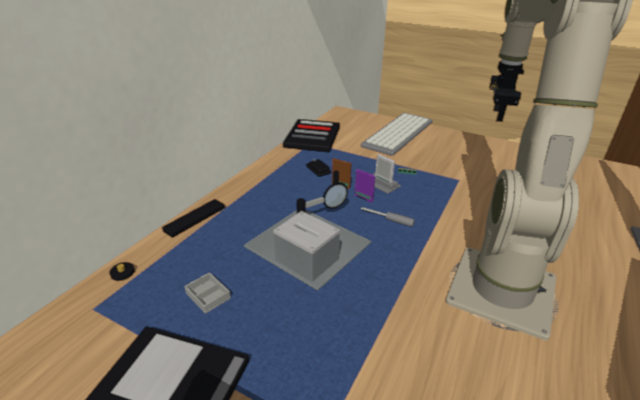

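View pics/wrist0.png

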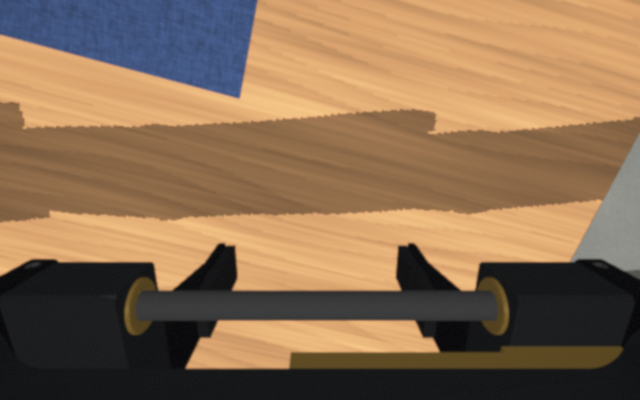

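Run:
```python
import cv2,pickle
c=pickle.load(open("pics/top0.pkl","rb"))["img"][:,:,::-1]
a=cv2.resize(c[150:280,215:345],None,fx=4.5,fy=4.5,interpolation=cv2.INTER_CUBIC)
cv2.imwrite("pics/crop1.png",a)
a=cv2.resize(c[155:265,335:495],None,fx=5,fy=5,interpolation=cv2.INTER_CUBIC)
cv2.imwrite("pics/crop2.png",a)
c=pickle.load(open("pics/side0.pkl","rb"))["img"][:,:,::-1]
a=cv2.resize(c[145:290,240:430],None,fx=4,fy=4,interpolation=cv2.INTER_CUBIC)
cv2.imwrite("pics/crop3.png",a)
```

```text
(no output)
```

View pics/crop1.png

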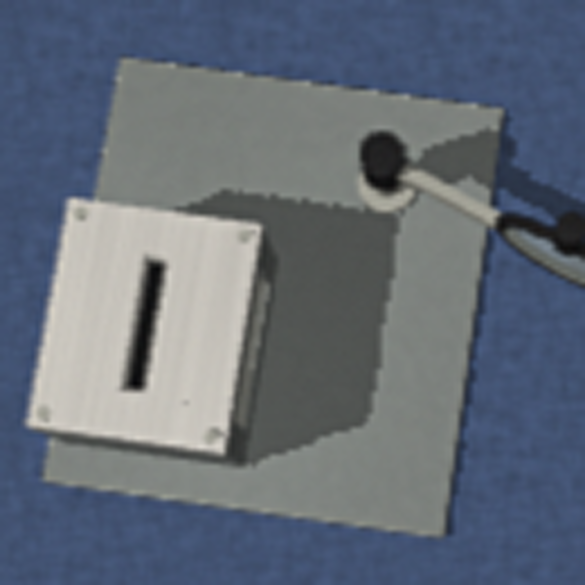

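View pics/crop2.png

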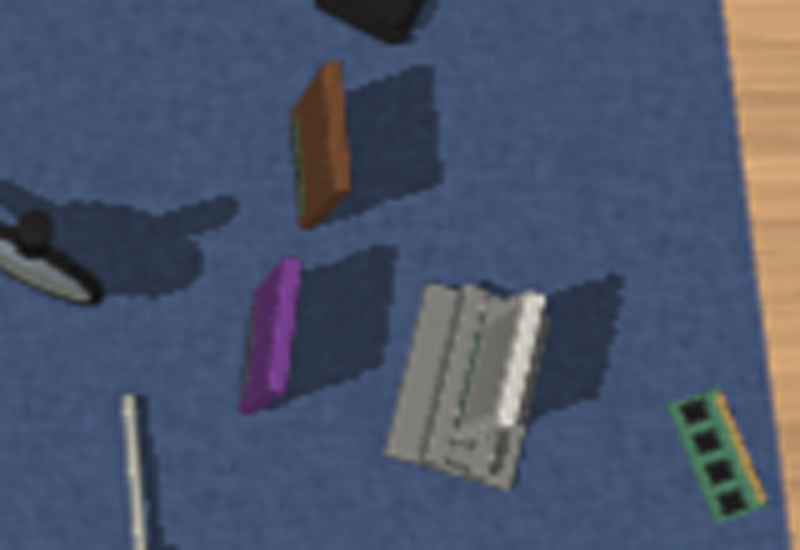

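View pics/crop3.png

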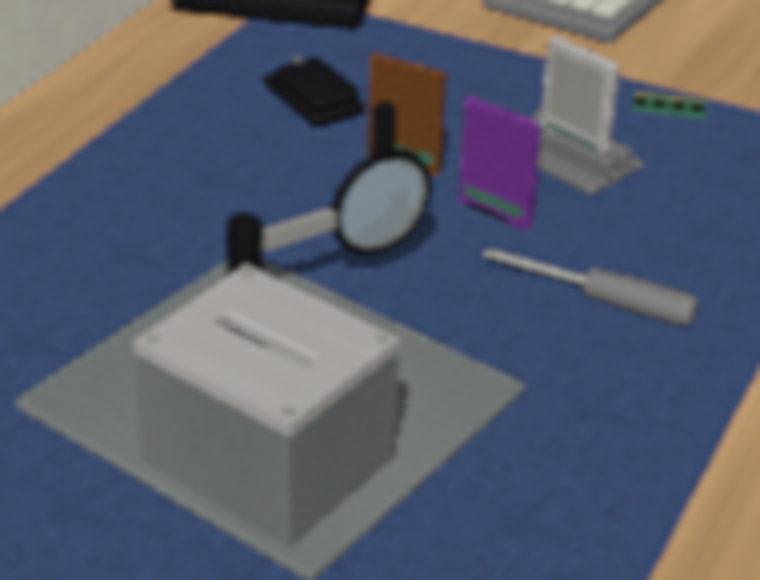

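```bash
cat > h.py <<'E'
import numpy as np,cv2,pickle
from scipy.spatial.transform import Rotation as R
def ray(c,u,v,T=None):
    u=np.asarray(u,float);v=np.asarray(v,float)
    d=np.stack([(u-c["cx"])/c["fx"],(v-c["cy"])/c["fy"],np.ones_like(u)],-1)
    if T is None: Rm=R.from_quat(c["orientation"]).as_matrix();p=np.array(c["position"])
    else: Rm=T[:3,:3];p=T[:3,3]
    return p,d@Rm.T
def plane(c,u,v,z,T=None):
    p,d=ray(c,u,v,T); return p+d*((z-p[2])/d[...,2])[...,None]
def cloud(c,T=None):
    v,u=np.mgrid[0:400,0:640]; p,d=ray(c,u,v,T); return p+d*c["depth"][...,None]
def wristT(c,s):
    T=np.eye(4);T[:3,:3]=R.from_quat(s["eef_rot"]).as_matrix();T[:3,3]=s["ee_pos"]
    return T@np.array(c["tool_from_camera"])
def rect(P): 
    r=cv2.minAreaRect((np.asarray(P)[:,:2]*1000).astype(np.float32)); b=cv2.boxPoints(r)
    e=[b[1]-b[0],b[2]-b[1]]; l=np.linalg.norm(e,axis=1); i=int(l[1]>l[0])
    return np.round(r[0],1),np.round([l[i],l[1-i]],1),round(float(np.arctan2(e[i][1],e[i][0])),4)
E
python3 - <<'E'
from h import *
c=pickle.load(open("pics/top0.pkl","rb"));P=cloud(c);img=c["img"].astype(int)
Z=P[...,2]
def sub(x0,x1,y0,y1,m):
    k=np.zeros((400,640),bool);k[y0:y1,x0:x1]=1;return k&m
k=sub(215,280,180,265,(Z>.1)&(Z<.12));q=P[k];print("boxtop",len(q),np.median(q[:,2]),rect(q))
# slot: dark in box top
k=sub(236,258,200,242,img.max(2)<90);v,u=np.nonzero(k);print(u.min(),u.max(),v.min(),v.max());print("slot",rect(plane(c,u,v,.11)))
k=sub(405,450,200,260,Z>.09);q=P[k];print("drive",len(q),np.median(q[:,2]),q[:,2].max(),rect(q))
v,u=np.nonzero(sub(405,450,200,260,img.min(2)>190));print("drivetop col",len(u),rect(plane(c,u,v,.108)))
k=sub(405,450,200,260,(Z>.018)&(Z<.034));q=P[k];print("stand",len(q),rect(q))
k=sub(325,365,190,216,Z>.14);q=P[k];print("knob",len(q),np.median(q[:,2]),rect(q))
k=sub(290,312,170,205,Z>.075);q=P[k];print("hinge",len(q),np.percentile(q[:,2],[50,95]),rect(q[q[:,2]>.085]) )
k=sub(225,330,160,272,(Z>.004)&(Z<.012));q=P[k];print("plate",rect(q))
for n,a in dict(knob=(342,201),hinge=(300,182),brown=(400,183),purple=(390,220),sd=(363,265),mem=(478,245),mouse=(413,145)).items():print(n,P[a[1],a[0]])
E
```

```text
boxtop 2148 0.10895388710040088 (array([479.2, 150.1]), array([130.7, 110.8], dtype=float32), -0.177)
243 250 208 236
slot (array([478.1, 150.7]), array([71.7,  8.9], dtype=float32), -0.1784)
drive 159 0.10545928872698385 1.1442496574214 (array([ 374.5, -193.3]), array([364.2,  53.2], dtype=float32), -1.0797)
drivetop col 41 (array([ 446.6, -328.4]), array([63.4,  5. ], dtype=float32), -0.322)
stand 281 (array([ 447.9, -329.9]), array([100.4,  35.3], dtype=float32), -0.3107)
knob 51 0.15328856089169118 (array([418.9, -51.5]), array([221.9,  17. ], dtype=float32), -0.3618)
hinge 119 [0.08967466 0.09429887] (array([450.1,   4.6]), array([279.4,  24.8], dtype=float32), 0.0889)
plate (array([514.8,  83.1]), array([309.4, 285.1], dtype=float32), -0.0399)
knob [ 0.51290208 -0.0879936   0.15294167]
hinge [0.57958995 0.01435674 0.09400945]
brown [ 0.56791963 -0.24628569  0.08765412]
purple [ 0.46957613 -0.21041064  0.10045506]
sd [ 0.36378965 -0.14450172  0.01430763]
mem [ 0.40575431 -0.46338617  0.00208616]
mouse [ 0.68982698 -0.30385103  0.03065936]
```

Drive candidates in the top view are the silver one in the grey stand at (437,226), the brown one at (399,184) and the purple one at (389,221). I choose the silver one: it's the only one in the stand, and the crop shows it. The knob is the black disc at (342,201); the hinge post is at (300,184).

```bash
cat > go.py <<'E'
import sys
from h import *
from bench import read_state
def go(x,y,z,psi):
    s=read_state();Rm=R.from_quat(s["eef_rot"]).as_matrix();p=np.array(s["ee_pos"])
    Rt=np.array([[np.cos(psi),np.sin(psi),0],[np.sin(psi),-np.cos(psi),0],[0,0,-1]])
    d=Rm.T@(np.array([x,y,z])-p)/.04; r=np.degrees(R.from_matrix(Rm.T@Rt).as_rotvec())/120
    print("t",round(s["time"],2),"pos",np.round(p,4),"yaw",round(np.arctan2(Rm[1,0],Rm[0,0]),3),"w",round(s["width"],4),"F",np.round(s["ft_force"],1))
    print("shift(full scales)",np.round(d,3),"turn",np.round(r,4),"=deg",np.round(r*120,2))
if __name__=="__main__": go(*map(float,sys.argv[1:]))
E
python3 go.py .513 -.088 .223 .2546
```

```text
t 0.15 pos [ 0.1568 -0.6047  0.222 ] yaw 0.254 w 0.0873 F [-0.1  0.9 -0.1]
shift(full scales) [ 11.862 -10.268  -0.016] turn [-0.0005  0.     -0.0004] =deg [-0.06  0.   -0.05]
```

```bash
A='[[0.988,-0.856,0,0,0,0],[0.988,-0.856,0,0,0,0],[0.988,-0.856,0,0,0,0],[0.988,-0.856,0,0,0,0]]'; : ; 
python3 -m inch '[[0.988,-0.856,0,0,0,0],[0.988,-0.856,0,0,0,0],[0.988,-0.856,0,0,0,0],[0.988,-0.856,0,0,0,0]]'
python3 -m inch '[[0.988,-0.856,0,0,0,0],[0.988,-0.856,0,0,0,0],[0.988,-0.856,0,0,0,0],[0.988,-0.856,0,0,0,0]]'
python3 -m inch '[[0.988,-0.856,0,0,0,0],[0.988,-0.856,0,0,0,0],[0.988,-0.856,0,0,0,0],[0.988,-0.856,0,0,0,0]]'
python3 -m inch '[[0,0,0,0,0,-0.073],[0,0,0,0,0,-0.073],[0,0,0,0,0,-0.073],[0,0,0,0,0,-0.073],[0,0,0,0,0,-0.073]]'
python3 go.py .513 -.088 .223 1.019
python3 - <<'E'
from h import *
from bench import *
s=read_state();c=camera("wrist");T=wristT(c,s);pickle.dump((c,T),open("pics/w1.pkl","wb"));cv2.imwrite("pics/w1.png",c["img"][:,:,::-1])
E
```

```text
time: 0.65
ee_pos: [0.2763, -0.4311, 0.2224]
eef_rot: [0.992, 0.127, -0.0, 0.0]
ft_force: [1.0, 0.1, -0.0]
width: 0.087
time: 1.15
ee_pos: [0.3948, -0.2589, 0.2225]
eef_rot: [0.992, 0.126, -0.0, 0.0]
ft_force: [1.0, -0.2, -0.3]
width: 0.087
time: 1.65
ee_pos: [0.5135, -0.0869, 0.2225]
eef_rot: [0.992, 0.126, 0.0, 0.0]
ft_force: [0.6, 0.4, 0.4]
width: 0.0871
time: 2.28
ee_pos: [0.5127, -0.0882, 0.2223]
eef_rot: [0.872, 0.49, -0.0, -0.0]
ft_force: [-0.3, -0.2, -0.3]
width: 0.0869
t 2.27 pos [ 0.5127 -0.0882  0.2223] yaw 1.023 w 0.0869 F [-0.3 -0.2 -0.3]
shift(full scales) [ 0.008  0.005 -0.017] turn [-0.0002  0.0001  0.002 ] =deg [-0.02  0.01  0.25]
```

View pics/w1.png

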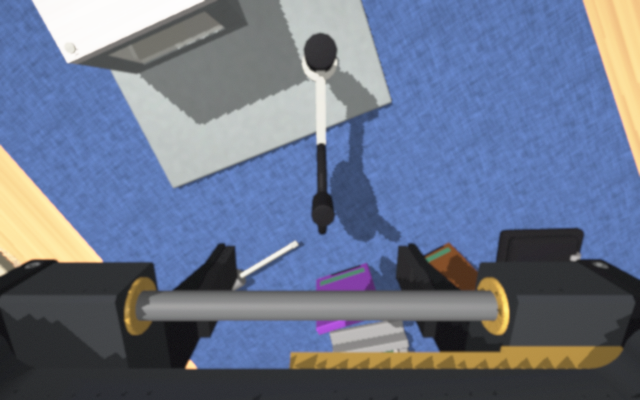

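The knob's top is at about (322,211), midway between the fingers, and the hinge cap is at (320,50). Checking the knob position by ray.

```bash
python3 - <<'E'
from h import *
c,T=pickle.load(open("pics/w1.pkl","rb"));P=cloud(c,T);Z=P[...,2]
k=np.zeros((400,640),bool);k[190:235,295:350]=1
q=P[k&(Z>.145)&(Z<.165)];print(len(q),rect(q),q.mean(0))
k[:]=0;k[25:85,290:350]=1
q=P[k&(Z>.085)&(Z<.1)&(c["img"].max(2)<90)];print(len(q),rect(q),q.mean(0))
E
python3 go.py .513 -.088 .126 1.019
```

```text
488 (array([518.9, -89. ]), array([17.1, 17. ], dtype=float32), -1.3066) [ 0.51941749 -0.08804895  0.15450434]
904 (array([579.2,  13.5]), array([26.2, 24.5], dtype=float32), 1.0352) [0.57909604 0.01342372 0.09222155]
t 2.33 pos [ 0.5126 -0.0882  0.2223] yaw 1.031 w 0.0872 F [0.4 0.8 0.3]
shift(full scales) [0.01  0.006 2.408] turn [-0.0002  0.0001  0.0056] =deg [-0.02  0.02  0.67]
```

```bash
python3 -m inch '[[0.09,0.14,0.6,0,0,0],[0,0,0.6,0,0,0],[0,0,0.6,0,0,0],[0,0,0.6,0,0,0]]' 
python3 -m inch '[[0,0,0,0,0,0],[0,0,0,0,0,0],[0,0,0,0,0,0],[0,0,0,0,0,0]]' -0.4 15
python3 go.py .519 -.088 .126 1.019
```

```text
time: 2.82
ee_pos: [0.5193, -0.0881, 0.1256]
eef_rot: [0.874, 0.486, -0.0, -0.0]
ft_force: [-0.3, 0.2, 0.0]
width: 0.087
time: 3.32
ee_pos: [0.5199, -0.0882, 0.1273]
eef_rot: [0.873, 0.487, 0.0, 0.0]
ft_force: [-0.0, -0.9, 0.1]
width: 0.0548
t 3.33 pos [ 0.5199 -0.0882  0.1273] yaw 1.018 w 0.0548 F [-0.  -0.9  0.1]
shift(full scales) [-0.007 -0.02   0.031] turn [ 0.0006 -0.0001 -0.0005] =deg [ 0.07 -0.01 -0.06]
```

```bash
python3 -m inch '[[0.01,-0.23,0.02,0,0,0.0367],[0.01,-0.23,0,0,0,0.0367],[0.01,-0.23,0,0,0,0.0367],[0.01,-0.23,0,0,0,0.0367],[0.01,-0.23,0,0,0,0.0367]]' 
python3 -m inch '[[0.01,-0.23,0,0,0,0.0367],[0.01,-0.23,0,0,0,0.0367],[0.01,-0.23,0,0,0,0.0367],[0.01,-0.23,0,0,0,0.0367],[0.01,-0.23,0,0,0,0.0367]]' 
python3 -m inch '[[0.01,-0.23,0,0,0,0.0367],[0.01,-0.23,0,0,0,0.0367],[0.01,-0.23,0,0,0,0.0367]]'
python3 go.py .4588 .0368 .126 -.178
python3 - <<'E'
from h import *
from bench import *
c=camera("top");pickle.dump(c,open("pics/top2.pkl","wb"));cv2.imwrite("pics/top2.png",cv2.resize(c["img"][120:300,200:440,::-1],None,fx=3.3,fy=3.3))
E
```

```text
time: 3.95
ee_pos: [0.4858, -0.0589, 0.1261]
eef_rot: [0.951, 0.309, -0.0, 0.001]
ft_force: [-0.6, -8.0, 0.4]
width: 0.0261
time: 4.58
ee_pos: [0.466, -0.0171, 0.1259]
eef_rot: [0.992, 0.122, -0.001, 0.001]
ft_force: [-3.2, -7.0, 1.0]
width: 0.0261
time: 4.95
ee_pos: [0.4622, 0.0106, 0.1257]
eef_rot: [1.0, 0.007, -0.001, 0.001]
ft_force: [-4.1, -5.2, 2.2]
width: 0.0258
t 4.95 pos [0.4622 0.0106 0.1257] yaw 0.015 w 0.0258 F [-4.1 -5.2  2.2]
shift(full scales) [-0.075 -0.657 -0.008] turn [0.0012 0.0007 0.0921] =deg [ 0.14  0.08 11.06]
```

View pics/top2.png

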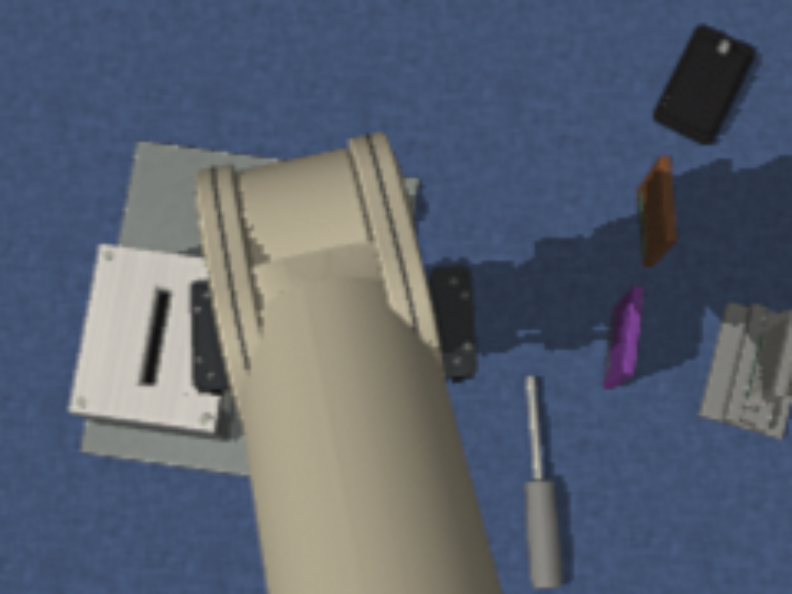

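```bash
python3 -m inch '[[0.0,-0.23,0,0,0,0.0367],[0.0,-0.23,0,0,0,0.0367],[0.0,-0.18,0,0,0,0.025],[0,0,0,0,0,0]]'
python3 - <<'E'
from h import *
from bench import *
s=read_state();c=camera("wrist");T=wristT(c,s);pickle.dump((c,T),open("pics/w2.pkl","wb"));cv2.imwrite("pics/w2.png",c["img"][:,:,::-1])
E
python3 go.py .4588 .0368 .126 -.178
```

```text
time: 5.5
ee_pos: [0.4643, 0.0374, 0.1258]
eef_rot: [0.996, -0.093, -0.0, 0.0]
ft_force: [-1.1, -1.5, -0.2]
width: 0.0261
t 5.55 pos [0.4644 0.0374 0.1259] yaw -0.185 w 0.0261 F [-0.5 -0.4  0.3]
shift(full scales) [-0.135  0.04  -0.004] turn [ 0.     -0.0001 -0.0035] =deg [ 0.   -0.01 -0.42]
```

View pics/w2.png

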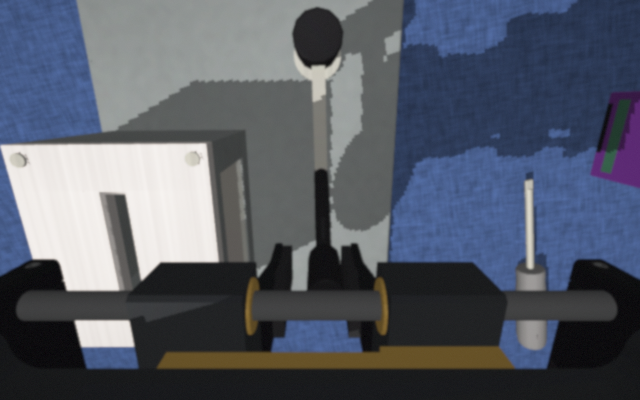

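The knob is between the fingers at (323,265), and the arm is now roughly parallel to the box wall. I'll open, lift and measure it.

```bash
python3 -m inch '[[0,0,0,0,0,0],[0,0,-0.8,0,0,0],[0,0,-0.8,0,0,0],[0,0,-0.8,0,0,0],[0,0,0,0,0,0]]' 1
python3 - <<'E'
from h import *
from bench import *
s=read_state();c=camera("wrist");T=wristT(c,s);pickle.dump((c,T),open("pics/w3.pkl","wb"));cv2.imwrite("pics/w3.png",c["img"][:,:,::-1])
P=cloud(c,T);Z=P[...,2]
k=np.zeros((400,640),bool);k[180:245,285:365]=1
q=P[k&(Z>.145)&(Z<.165)];kn=rect(q);print(len(q),kn)
k[:]=0;k[0:85,270:370]=1
q=P[k&(Z>.085)&(Z<.1)&(c["img"].max(2)<90)];hi=rect(q);print(len(q),hi)
k[:]=0;k[:,:330]=1;q=P[k&(Z>.104)&(Z<.116)];print("top",len(q),rect(q))
d=kn[0]-hi[0];print(np.linalg.norm(d),np.arctan2(-d[1],-d[0])+.178)
E
```

```text
time: 6.18
ee_pos: [0.4659, 0.0377, 0.2242]
eef_rot: [0.996, -0.093, 0.002, -0.0]
ft_force: [0.4, 0.3, -1.0]
width: 0.0683
477 (array([461.3,  32.5]), array([17.3, 17.1], dtype=float32), -1.0644)
907 (array([579. ,  13.9]), array([26.6, 26.5], dtype=float32), -0.1699)
top 15903 (array([475.9, 116. ]), array([177.1, 129.8], dtype=float32), 1.3923)
119.16060590648236 0.021267238676862088
```

View pics/w3.png

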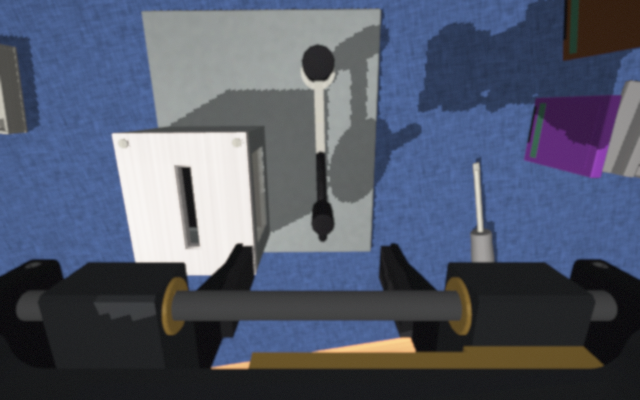

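```bash
python3 - <<'E'
from h import *
c,T=pickle.load(open("pics/w3.pkl","rb"));P=cloud(c,T)
i=c["img"]; m=(i.max(2)<150).astype(np.uint8);k=np.zeros_like(m);k[158:256,168:208]=1
v,u=np.nonzero(m*k);print("slot wrist",rect(plane(c,u,v,.11,T)),u.min(),u.max(),v.min(),v.max())
E
python3 go.py .447 -.3285 .224 -.185
```

```text
slot wrist (array([482.1, 148.6]), array([72.7, 12.2], dtype=float32), -0.1788) 176 198 167 246
t 6.22 pos [0.4651 0.0375 0.2226] yaw -0.187 w 0.0721 F [-0.4 -0.1 -1. ]
shift(full scales) [ 1.253  9.075 -0.036] turn [-0.0002 -0.0012 -0.0007] =deg [-0.02 -0.14 -0.09]
```

```bash
python3 -m inch '[[0.139,1,0,0,0,0],[0.139,1,0,0,0,0],[0.139,1,0,0,0,0],[0.139,1,0,0,0,0],[0.139,1,0,0,0,0]]' 1
python3 -m inch '[[0.139,1,0,0,0,0],[0.139,1,0,0,0,0],[0.139,1,0,0,0,0],[0.139,1,0,0,0,0.03],[0,0.075,0,0,0,0.03]]'
python3 -m inch '[[0,0,0,0,0,0]]'
python3 - <<'E'
from h import *
from bench import *
s=read_state();c=camera("wrist");T=wristT(c,s);pickle.dump((c,T),open("pics/w4.pkl","wb"));cv2.imwrite("pics/w4.png",c["img"][:,:,::-1])
E
python3 go.py .447 -.3285 .224 -.31
```

```text
time: 6.85
ee_pos: [0.4539, -0.1654, 0.2206]
eef_rot: [0.996, -0.093, -0.001, -0.0]
ft_force: [0.2, 0.5, -0.3]
width: 0.0872
time: 7.48
ee_pos: [0.4442, -0.3315, 0.2199]
eef_rot: [0.987, -0.159, -0.001, -0.0]
ft_force: [-0.5, 0.6, -0.5]
width: 0.0868
time: 7.6
ee_pos: [0.4454, -0.3285, 0.2204]
eef_rot: [0.988, -0.156, -0.001, -0.001]
ft_force: [0.6, 1.6, 0.3]
width: 0.0872
t 7.65 pos [ 0.4457 -0.3279  0.2208] yaw -0.311 w 0.0873 F [ 0.1 -0.5  0. ]
shift(full scales) [ 0.035  0.004 -0.081] turn [-0.0003  0.0006 -0.0003] =deg [-0.04  0.07 -0.04]
```

View pics/w4.png

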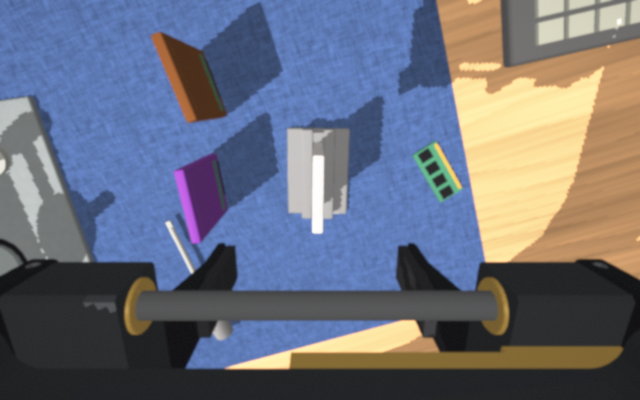

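The silver drive's top edge runs from (318,156) to (318,233), in the stand and between the fingers. Measuring it.

```bash
python3 - <<'E'
from h import *
c,T=pickle.load(open("pics/w4.pkl","rb"));P=cloud(c,T);Z=P[...,2]
k=np.zeros((400,640),bool);k[140:245,290:350]=1
q=P[k&(Z>.1)&(Z<.12)];print(len(q),np.median(q[:,2]),rect(q))
v,u=np.nonzero(k&(c["img"].min(2)>225));print(rect(plane(c,u,v,.108,T)),len(u))
a,b,th=rect(plane(c,u,v,.108,T))
E
python3 go.py .448 -.329 .074 -.31
```

```text
868 0.1083008503037089 (array([ 451.2, -333.2]), array([69. ,  9.3], dtype=float32), -0.3155)
(array([ 451.3, -332.1]), array([68. ,  8.8], dtype=float32), -0.3165) 798
t 7.65 pos [ 0.4457 -0.3279  0.2208] yaw -0.311 w 0.0873 F [ 0.1 -0.5  0. ]
shift(full scales) [0.067 0.01  3.669] turn [-0.0003  0.0006 -0.0003] =deg [-0.04  0.07 -0.04]
```

```bash
python3 -m inch '[[0.1,0.04,0.73,0,0,0],[0,0,0.73,0,0,0],[0,0,0.73,0,0,0],[0,0,0.73,0,0,0],[0,0,0.73,0,0,0]]' 
python3 -m inch '[[0,0,0,0,0,0],[0,0,0,0,0,0],[0,0,0,0,0,0],[0,0,0,0,0,0],[0,0,0,0,0,0]]' -1 5
python3 -m inch '[[0,0,0,0,0,0],[0,0,0,0,0,0],[0,0,0,0,0,0],[0,0,0,0,0,0],[0,0,0,0,0,0]]'
python3 -m inch '[[0,0,0,0,0,0],[0,0,0,0,0,0],[0,0,0,0,0,0]]' -1 20
python3 go.py .448 -.329 .074 -.31
```

```text
time: 8.28
ee_pos: [0.4494, -0.3302, 0.0746]
eef_rot: [0.988, -0.154, 0.0, -0.0]
ft_force: [-0.2, -0.0, 0.0]
width: 0.0871
time: 8.9
ee_pos: [0.4493, -0.3314, 0.0762]
eef_rot: [0.988, -0.156, 0.0, 0.0]
ft_force: [0.6, -0.2, -0.0]
width: 0.045
time: 9.52
ee_pos: [0.4492, -0.3313, 0.0757]
eef_rot: [0.988, -0.156, 0.0, 0.0]
ft_force: [-0.2, -0.5, -0.1]
width: 0.0095
time: 9.9
ee_pos: [0.4491, -0.3313, 0.0758]
eef_rot: [0.988, -0.156, 0.0, 0.0]
ft_force: [-0.5, 0.6, -0.6]
width: 0.0093
t 9.9 pos [ 0.4491 -0.3313  0.0758] yaw -0.313 w 0.0093 F [-0.5  0.6 -0.6]
shift(full scales) [-0.045 -0.046  0.044] turn [ 0.     -0.     -0.0013] =deg [ 0.   -0.   -0.16]
```

```bash
python3 -m inch '[[0,0,-0.4,0,0,0],[0,0,-0.8,0,0,0],[0,0,-0.9,0,0,0],[0,0,-0.9,0,0,0],[0,0,-0.9,0,0,0]]' 
python3 -m inch '[[0,0,-0.7,0,0,0],[0,0,0,0,0,0],[0,0,0,0,0,0]]'
python3 - <<'E'
from h import *
from bench import *
c=camera("side");pickle.dump(c,open("pics/s5.pkl","wb"));cv2.imwrite("pics/s5.png",c["img"][:,:,::-1])
s=read_state();c=camera("wrist");T=wristT(c,s);pickle.dump((c,T),open("pics/w5.pkl","wb"));cv2.imwrite("pics/w5.png",c["img"][:,:,::-1])
E
python3 go.py .395 .165 .26 -.178
```

```text
time: 10.52
ee_pos: [0.4492, -0.3311, 0.2342]
eef_rot: [0.988, -0.156, 0.001, 0.0]
ft_force: [-0.1, -0.4, -0.8]
width: 0.0091
time: 10.9
ee_pos: [0.4489, -0.331, 0.2593]
eef_rot: [0.988, -0.156, -0.0, -0.0]
ft_force: [0.6, -0.5, -1.8]
width: 0.0094
t 11.0 pos [ 0.4486 -0.3309  0.2587] yaw -0.313 w 0.0092 F [-0.4  0.4 -1. ]
shift(full scales) [ -5.091 -11.384  -0.018] turn [-0.0003  0.0008 -0.0643] =deg [-0.04  0.1  -7.72]
```

View pics/s5.png

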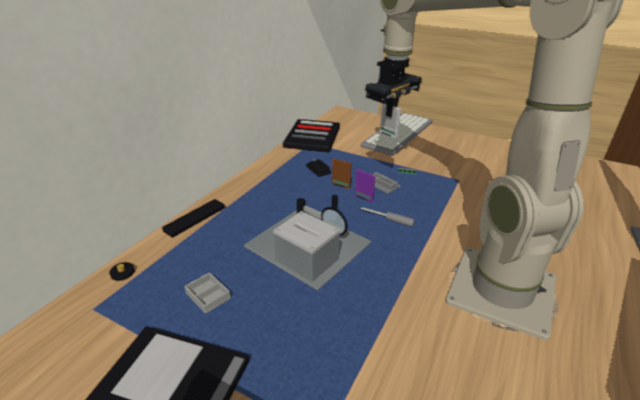

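View pics/w5.png

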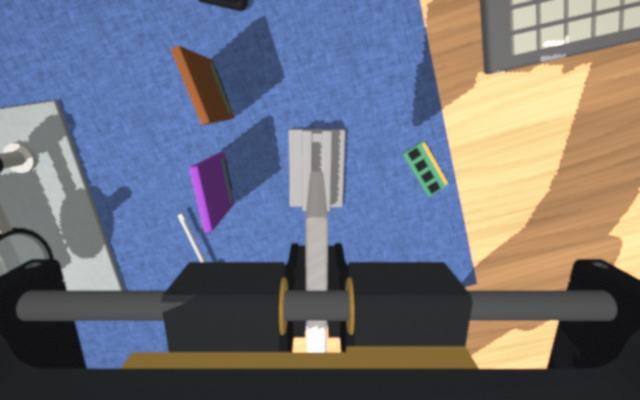

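The drive hangs upright in the gripper. Its leading edge runs from about (317,330) down to about (317,200), with the stand behind it at (317,165). I'll measure its tilt and offset in the tool frame.

Run:
```python
from h import *
c,T=pickle.load(open("pics/w5.pkl","rb"));M=np.array(c["tool_from_camera"])
Q=cloud(c,M)
for r in range(165,262,6):
    row=Q[r,295:340]; k=(row[:,2]<.09)&(row[:,2]>-.05)
    print(r, np.nonzero(k)[0][[0,-1]]+295 if k.any() else None, np.round(row[k][[0,len(row[k])//2,-1]]*1000,1).tolist() if k.any() else "")
```

```text
165 None 
171 None 
177 [310 323] [[36.8, -3.2, 48.5], [36.9, 1.4, 48.0], [36.6, 5.3, 49.2]]
183 [309 324] [[36.1, -3.6, 34.3], [37.2, 1.3, 29.6], [35.8, 5.7, 35.8]]
189 [309 324] [[36.6, -3.2, 17.3], [37.1, 1.3, 15.6], [37.0, 5.2, 15.9]]
195 [308 325] [[36.5, -3.5, 5.2], [37.0, 1.2, 3.2], [36.2, 5.5, 6.0]]
201 [307 326] [[35.7, -3.8, -3.6], [37.1, 1.2, -8.3], [35.5, 5.7, -2.7]]
207 [307 326] [[36.2, -3.5, -15.3], [37.0, 1.1, -17.8], [36.2, 5.4, -15.1]]
213 [306 327] [[35.8, -3.8, -23.0], [37.3, 1.1, -27.3], [36.0, 5.6, -23.3]]
219 [306 327] [[36.1, -3.5, -31.6], [36.0, 1.1, -31.5], [36.1, 5.3, -31.8]]
225 [306 327] [[33.3, -3.6, -31.5], [34.0, 1.1, -33.4], [33.6, 5.3, -32.2]]
231 [306 327] [[31.0, -3.5, -32.5], [31.1, 1.1, -32.8], [30.8, 5.3, -32.0]]
237 [306 327] [[28.4, -3.6, -32.8], [28.1, 1.1, -32.0], [27.5, 5.4, -30.7]]
243 [295 339] [[11.6, -10.5, -0.6], [25.3, 1.1, -32.1], [11.3, 13.0, 0.0]]
249 [295 339] [[11.5, -10.0, -8.1], [23.1, 1.1, -33.3], [11.6, 12.4, -8.3]]
255 [295 339] [[11.4, -9.6, -14.9], [19.4, 1.1, -31.6], [11.2, 12.0, -14.4]]
261 [295 339] [[11.3, -9.3, -21.1], [17.6, 1.1, -33.8], [11.4, 11.5, -21.4]]
```

```bash
python3 -m inch '[[-0.424,-0.949,0,0,0,0],[-0.424,-0.949,0,0,0,0],[-0.424,-0.949,0,0,0,0],[-0.424,-0.949,0,0,0,0]]' 
python3 -m inch '[[-0.424,-0.949,0,0,0,0],[-0.424,-0.949,0,0,0,0],[-0.424,-0.949,0,0,0,0],[-0.424,-0.949,0,0,0,0]]' 
python3 -m inch '[[-0.424,-0.949,0,0,0,0],[-0.424,-0.949,0,0,0,0],[-0.424,-0.949,0,0,0,0],[-0.424,-0.949,0,0,0,0],[0,0,0,0,0,-0.0643]]' 
python3 -m inch '[[0,0,0,0,0,0],[0,0,0,0,0,0],[0,0,0,0,0,0]]'
python3 - <<'E'
from h import *
from bench import *
s=read_state();c=camera("wrist");T=wristT(c,s);pickle.dump((c,T),open("pics/w6.pkl","wb"));cv2.imwrite("pics/w6.png",c["img"][:,:,::-1])
E
python3 go.py .48 .1497 .2 -.178
```

```text
time: 11.5
ee_pos: [0.4307, -0.1644, 0.2589]
eef_rot: [0.988, -0.156, -0.001, -0.0]
ft_force: [1.0, 1.1, -0.8]
width: 0.0092
time: 12.0
ee_pos: [0.4128, 0.0007, 0.2591]
eef_rot: [0.988, -0.156, -0.001, 0.0]
ft_force: [0.6, -0.3, -0.5]
width: 0.0094
time: 12.62
ee_pos: [0.3945, 0.1678, 0.2592]
eef_rot: [0.996, -0.086, -0.0, -0.0]
ft_force: [0.9, -0.5, -0.9]
width: 0.009
time: 13.0
ee_pos: [0.3957, 0.1643, 0.2596]
eef_rot: [0.996, -0.09, -0.0, 0.0]
ft_force: [0.0, -0.3, -0.4]
width: 0.0094
t 13.05 pos [0.3957 0.1644 0.2596] yaw -0.18 w 0.0091 F [-0.  -0.4 -1.3]
shift(full scales) [ 2.138 -0.016  1.491] turn [ 0.0001  0.     -0.001 ] =deg [ 0.01  0.   -0.12]
```

View pics/w6.png

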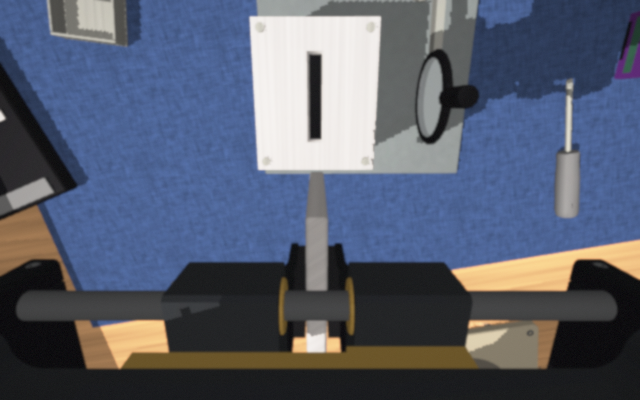

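The slot shows clearly at columns 308–323, rows 52–141. The drive's leading edge is below it at columns 306–327.

Run:
```python
from h import *
c,T=pickle.load(open("pics/w6.pkl","rb"));M=np.array(c["tool_from_camera"])
g=c["img"].mean(2)
for r in (70,97,125): print(r,g[r,303:329].astype(int).tolist())
print(g[45:60,315].astype(int).tolist(),g[132:150,315].astype(int).tolist())
m=np.zeros((400,640),bool);m[45:150,300:330]=1;m&=g<160
v,u=np.nonzero(m);P=plane(c,u,v,.11,T);print("slot w",rect(P))
# in tool frame
z=(T[2,3]) 
from bench import read_state
s=read_state();Tt=R.from_quat(s["eef_rot"]).as_matrix();q=(P-np.array(s["ee_pos"]))@Tt
print("slot tool",rect(q))
Pc=cloud(c,T);k=np.zeros_like(m);k[10:175,240:385]=1;k&=(Pc[...,2]>.104)&(Pc[...,2]<.116);b=(Pc[k]-np.array(s["ee_pos"]))@Tt
print("top tool",rect(b),np.median(Pc[k][:,2]))
```

```text
70 [239, 237, 232, 216, 172, 130, 88, 50, 31, 28, 29, 28, 29, 29, 29, 28, 38, 78, 141, 201, 229, 236, 238, 238, 238, 237]
97 [240, 239, 235, 222, 183, 140, 97, 56, 31, 29, 29, 27, 26, 26, 28, 28, 41, 90, 157, 214, 232, 236, 237, 238, 238, 236]
125 [240, 239, 236, 226, 195, 151, 106, 62, 33, 27, 23, 26, 27, 25, 27, 28, 42, 94, 169, 223, 235, 237, 237, 238, 238, 236]
[237, 237, 237, 236, 235, 226, 206, 185, 161, 121, 72, 35, 31, 29, 29] [28, 26, 27, 24, 29, 45, 91, 148, 194, 217, 229, 236, 239, 239, 239, 239, 239, 239]
slot w (array([482.3, 148.9]), array([74.1, 11.9], dtype=float32), -0.1881)
slot tool (array([88. , -0.2]), array([74.1, 11.9], dtype=float32), 0.008)
top tool (array([87.4,  0.4]), array([129.9, 110.5], dtype=float32), -0.0) 0.11040767928898793
```

```bash
python3 -m inch '[[0.7,-0.02,0,0,0,0],[0.7,-0.005,0,0,0,0],[0.5,0,0,0,0,0],[0.245,0,0.5,0,0,0],[0,0,0.5,0,0,0]]' 
python3 -m inch '[[0,0,0.6,0,0,0],[0,0,0.2,0,0,0],[0,0,0,0,0,0],[0,0,0,0,0,0]]'
python3 - <<'E'
from h import *
from bench import *
s=read_state();c=camera("wrist");T=wristT(c,s);pickle.dump((c,T),open("pics/w7.pkl","wb"));cv2.imwrite("pics/w7.png",c["img"][:,:,::-1])
c=camera("side");pickle.dump(c,open("pics/s7.pkl","wb"));cv2.imwrite("pics/s7.png",cv2.resize(c["img"][150:290,240:400,::-1],None,fx=4,fy=4,interpolation=cv2.INTER_CUBIC))
E
python3 go.py .4803 .15 .1274 -.178
```

```text
time: 13.68
ee_pos: [0.481, 0.1501, 0.219]
eef_rot: [0.996, -0.09, -0.0, -0.0]
ft_force: [-0.6, 0.5, -0.6]
width: 0.0093
time: 14.18
ee_pos: [0.4808, 0.1508, 0.1887]
eef_rot: [0.996, -0.089, 0.001, -0.0]
ft_force: [0.8, -0.5, -1.1]
width: 0.0092
t 14.28 pos [0.4807 0.1507 0.1885] yaw -0.178 w 0.0092 F [-0.5  0.6 -0.7]
shift(full scales) [-0.01   0.02   1.529] turn [-0.0001 -0.0006 -0.0001] =deg [-0.02 -0.08 -0.02]
```

View pics/w7.png

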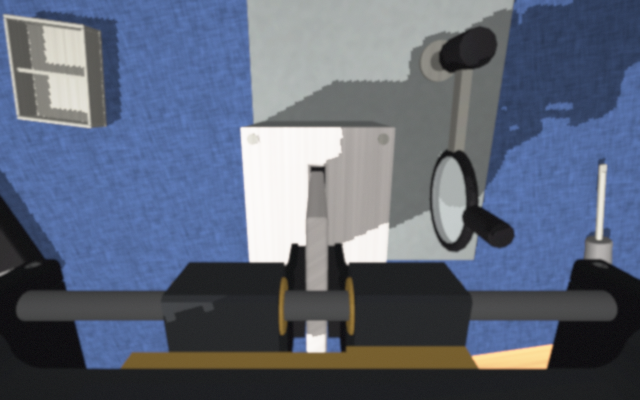

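View pics/s7.png

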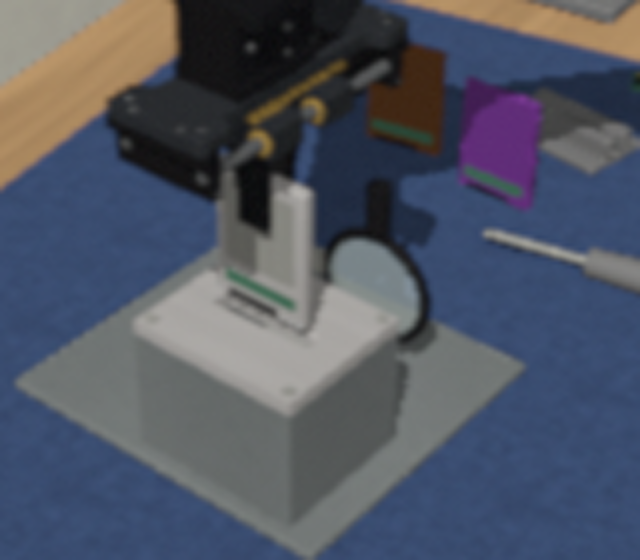

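Run:
```python
from h import *
c,T=pickle.load(open("pics/w7.pkl","rb"));i=c["img"][:,:,::-1]
cv2.imwrite("pics/w7c.png",cv2.resize(i[150:225,280:355],None,fx=8,fy=8,interpolation=cv2.INTER_NEAREST))
g=c["img"].mean(2)
for r in (164,166,168,170,174,180): print(r,g[r,300:336].astype(int).tolist())
M=np.array(c["tool_from_camera"]);Q=cloud(c,M)
for r in (160,164,166,168,170,172,174,176,180): print(r,np.round(Q[r,306:330:3]*1000,0)[:,2].tolist())
```

```text
164 [248, 248, 248, 248, 247, 245, 241, 230, 217, 210, 210, 210, 210, 213, 216, 218, 220, 223, 226, 228, 229, 230, 223, 200, 169, 154, 152, 155, 159, 165, 167, 167, 166, 166, 164, 164]
166 [248, 248, 248, 248, 246, 245, 239, 222, 186, 159, 136, 118, 114, 115, 118, 121, 126, 129, 133, 136, 139, 137, 130, 118, 109, 121, 140, 151, 158, 164, 165, 167, 165, 166, 164, 163]
168 [247, 248, 248, 248, 246, 244, 239, 222, 183, 149, 111, 66, 40, 31, 33, 35, 35, 33, 38, 35, 35, 36, 33, 36, 64, 103, 135, 150, 157, 164, 167, 166, 166, 165, 163, 164]
170 [247, 248, 248, 247, 246, 244, 238, 221, 184, 149, 110, 72, 52, 51, 52, 52, 51, 49, 51, 50, 51, 45, 41, 39, 64, 103, 135, 149, 158, 164, 166, 166, 166, 165, 163, 163]
174 [247, 248, 248, 247, 246, 245, 241, 227, 192, 165, 151, 139, 130, 129, 130, 130, 129, 129, 127, 128, 126, 125, 115, 96, 84, 107, 136, 149, 157, 163, 167, 166, 166, 164, 163, 163]
180 [247, 248, 248, 247, 246, 245, 242, 228, 190, 155, 136, 127, 129, 130, 131, 131, 130, 129, 128, 128, 128, 126, 120, 108, 95, 110, 136, 149, 155, 162, 164, 165, 165, 164, 163, 163]
160 [79.0, 78.0, 78.0, 78.0, 79.0, 79.0, 78.0, 77.0]
164 [78.0, 79.0, 78.0, 79.0, 77.0, 79.0, 78.0, 77.0]
166 [78.0, 80.0, 80.0, 79.0, 80.0, 81.0, 80.0, 80.0]
168 [77.0, 79.0, 178.0, 178.0, 180.0, 178.0, 177.0, 78.0]
170 [79.0, 80.0, 176.0, 179.0, 180.0, 178.0, 179.0, 78.0]
172 [78.0, 79.0, 63.0, 63.0, 64.0, 63.0, 178.0, 80.0]
174 [79.0, 81.0, 56.0, 57.0, 57.0, 58.0, 179.0, 80.0]
176 [78.0, 79.0, 50.0, 50.0, 51.0, 50.0, 178.0, 79.0]
180 [79.0, 80.0, 38.0, 38.0, 39.0, 39.0, 45.0, 80.0]
```

View pics/w7c.png

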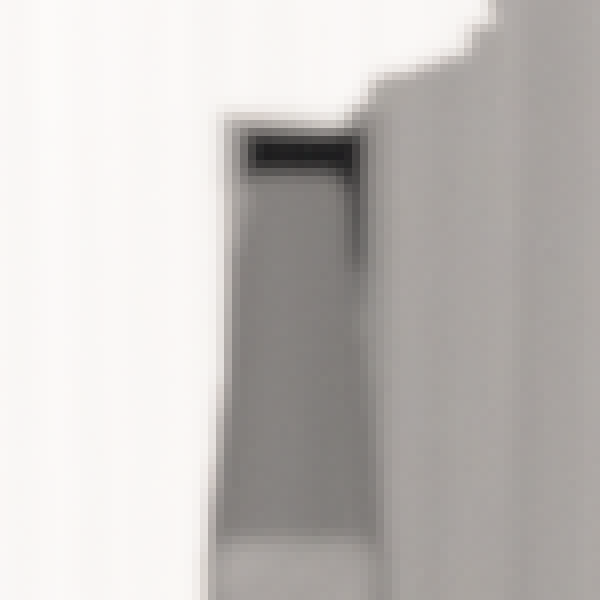

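Run:
```python
from h import *
c,T=pickle.load(open("pics/w7.pkl","rb"));M=np.array(c["tool_from_camera"])
zs=.1885-.110
def pl(u,v,z):
    p,d=ray(c,u,v,M);return (p+d*((z-p[2])/d[2]))*1000
for v in(165,166,167):print(pl(317,v,zs))
print(pl(310.3,168,zs),pl(324.3,168,zs),pl(307.8,168,zs),pl(326,168,zs)); print(pl(310.7,172.,.067),pl(323.2,172,.067))
```

```text
[39.19870631  1.55339411 78.5       ]
[38.45545284  1.55387288 78.5       ]
[37.71084992  1.55435251 78.5       ]
[36.96635962 -3.39449962 78.5       ] [36.96329677  6.94766397 78.5       ] [36.96690652 -5.24120376 78.5       ] [36.96292483  8.20356981 78.5       ]
[36.27107081 -2.93290085 67.        ] [36.26832692  5.89260313 67.        ]
```

```bash
python3 -m inch '[[-0.01,0.01,0,0,0,0],[0,0,0.15,0,0,0],[0,0,0.1,0,0,0],[0,0,0.1,0,0,0],[0,0,0.1,0,0,0]]' 
python3 -m inch '[[0,0,0.1,0,0,0],[0,0,0.1,0,0,0],[0,0,0,0,0,0]]' 
python3 go.py .4803 .15 .1274 -.178
```

```text
time: 14.9
ee_pos: [0.4798, 0.1502, 0.1694]
eef_rot: [0.996, -0.089, -0.0, 0.0]
ft_force: [0.5, 0.9, -1.8]
width: 0.0096
time: 15.28
ee_pos: [0.4797, 0.1502, 0.1614]
eef_rot: [0.996, -0.089, -0.0, 0.0]
ft_force: [-0.6, 0.5, -1.0]
width: 0.0092
t 15.28 pos [0.4797 0.1502 0.1614] yaw -0.178 w 0.0092 F [-0.6  0.5 -1. ]
shift(full scales) [0.017 0.002 0.85 ] turn [ 0.0001  0.0002 -0.    ] =deg [ 0.01  0.02 -0.  ]
```

The drive is 16 mm inside with no contact force beyond its own weight, so I'll continue.

```bash
python3 -m inch '[[0,0,0.15,0,0,0],[0,0,0.2,0,0,0],[0,0,0.2,0,0,0]]' 
python3 -m inch '[[0,0,0.2,0,0,0],[0,0,0.1,0,0,0],[0,0,0,0,0,0],[0,0,0,0,0,0]]' 
python3 -m inch '[[0,0,0,0,0,0],[0,0,0,0,0,0]]'
python3 - <<'E'
from h import *
from bench import *
s=read_state();c=camera("wrist");T=wristT(c,s);pickle.dump((c,T),open("pics/w8.pkl","wb"));cv2.imwrite("pics/w8.png",c["img"][:,:,::-1])
c=camera("side");cv2.imwrite("pics/s8.png",cv2.resize(c["img"][150:290,240:400,::-1],None,fx=4,fy=4,interpolation=cv2.INTER_CUBIC))
E
python3 go.py .4803 .15 .1274 -.178
```

```text
time: 15.65
ee_pos: [0.4797, 0.1502, 0.139]
eef_rot: [0.996, -0.089, -0.0, 0.0]
ft_force: [-0.2, 1.1, -1.4]
width: 0.0092
time: 16.15
ee_pos: [0.48, 0.1504, 0.1279]
eef_rot: [0.996, -0.089, 0.0, -0.0]
ft_force: [0.2, -0.5, -1.2]
width: 0.0093
time: 16.4
ee_pos: [0.48, 0.1502, 0.1279]
eef_rot: [0.996, -0.089, 0.0, 0.0]
ft_force: [-0.5, 0.2, -1.3]
width: 0.0093
t 16.5 pos [0.4799 0.1502 0.1278] yaw -0.178 w 0.0091 F [-0.2  0.3 -0.5]
shift(full scales) [0.011 0.003 0.01 ] turn [ 0.     -0.0001 -0.0001] =deg [ 0.   -0.01 -0.01]
```

View pics/w8.png

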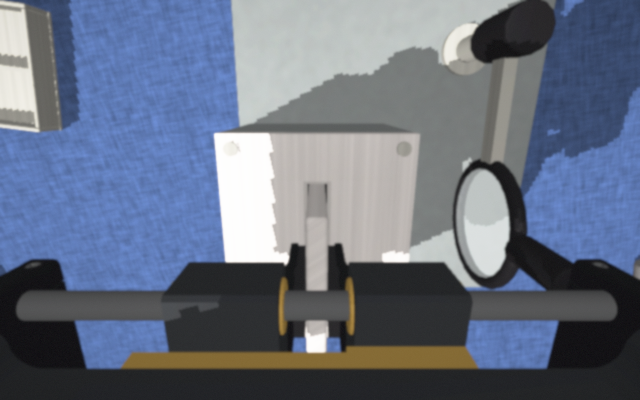

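View pics/s8.png

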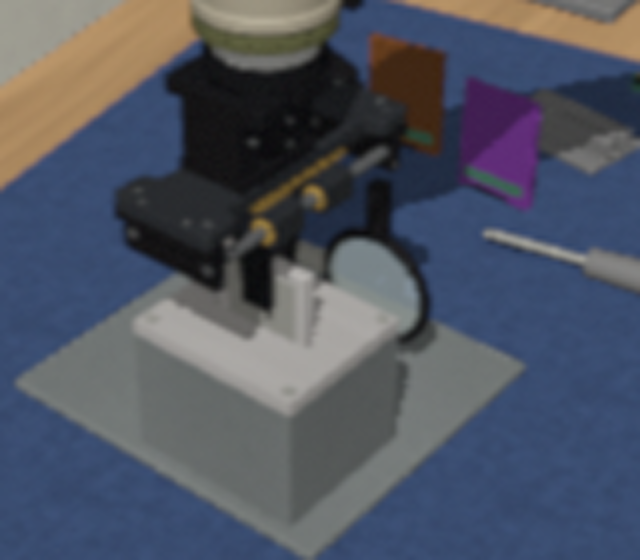

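The drive is half inside the slot (wrist view around (317,190)). Force on the wrist is only the drive's weight, and the magnifier and bystanders haven't moved. I'm handing in the job.

```bash
python3 -c "
from bench import *
print(close_job())"
```

```text
the job is handed in; nothing more can be done
None
```

I handed the job in at about 16.5 s. The drive hangs in the gripper, about half of it inside the slot, with the magnifier in front of the window. No verdict came back.

- **Magnifier:** I swung it by pushing the knob between the half-closed fingers. From the wrist camera I measured the joint at about 0.02 rad from square. In the last views the lens had not visibly moved since.
- **Drive:** I gripped the silver drive with 20 N and lifted it straight out of its stand. It hung upright; its measured edge showed no tilt. I lined it up over the slot with the wrist camera and lowered it without any sign of contact.
- **Last check:** The drive's centre came out within 1 mm of the slot mouth's height, and its heading within about 0.01 rad of the slot's. Outside force was only about 1 N downward, which is roughly the drive's weight, so it isn't resting on the box.
- **Bystanders:** Nothing came near the mouse, screwdriver, screw tin or memory module. I judged this from the pictures and did not measure their positions again.
- **Disagreement:** The top and wrist cameras differed by up to about 6 mm in position. I aligned the drive by measuring it and the slot both in the wrist view.

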